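# Third hand for a saucepan handle: press it home on its tang while the screw goes in

### The job

The handle has come off this saucepan. Pick up the loose black handle, slide its socket straight onto the steel tang of the pan and press it against the soft red heat ring with a steady push of about 10 newtons, never ramming it. Keep that push for three seconds and finish like that, still gripping and pushing, because I will then drive the long screw in through the handle's free end; leave the screw dish, screwdriver, pepper mill and timer where they are.

Things in the scene. Friction and masses are not known exactly. Their poses are not given: they have to be found in the camera images.
- pan: steel saucepan without its handle, 160 mm across and 87 mm high, fast on a round grey non-slip mat (176 mm across, 4 mm thick): it does not shift. Origin: on the worktop under the pan's centre, z up. The steel bracket and tang stick out along the pan's -x axis, level, their axis 62 mm above the worktop
- tang_tip (a point): free end of the tang: a dark flat steel bar 12 mm wide (level) and 8 mm high, lying along the pan's x axis, 164 mm out from the pan's centre; its last 8 mm taper to 5 x 4 mm. 40 mm of the bar stand clear in front of the heat ring
- heat_ring: soft red silicone ring, 36 mm across, round the root of the tang, half sunk in a steel cup 42 mm across. Origin: centre of the face the handle is pressed against, 124 mm out from the pan's centre when free; axes as the pan's. It gives way along +x, 1 mm for each 1.6 N, so 10 N moves the face about 6 mm; at 10 mm it is flat and rigid; it springs back when let go
- handle: loose black plastic pan handle, 160 mm long, 0.1 to 0.2 kg, lying right side up, as it is fitted. Origin: mid-length, on its underside; x towards the socket mouth, z up. Socket end 30 mm wide, 26 mm high; rear end 28 x 26 mm with the small steel-rimmed screw hole; flat-sided waist 24 mm wide, 2 to 24 mm above the underside, from 50 mm behind to 24 mm ahead of the origin: grip it there from above
- handle_mouth (a point): centre of the socket mouth in the handle's front face, 80 mm ahead of the handle's origin and 13 mm above its underside. The mouth has a bright steel rim; the socket is a straight flat pocket 17 mm wide, 12 mm high and 56 mm deep, on the handle's x axis
- screw_dish: bystander: small white dish, 112 mm across and 14 mm high, with the long screw and a washer in it; origin under its centre
- screwdriver: bystander: screwdriver with blue handle, 190 mm long, lying on the worktop; x axis along it
- pepper_mill: bystander: wooden pepper mill, 58 mm across and 170 mm tall; origin under its centre
- egg_timer: bystander: round kitchen timer with red top, 62 mm across and 59 mm high; origin under its centre

How it is judged:
By the outcome, as a careful person would: the job done as asked, in the order asked, and still so for the second after the job is handed in, while the arm keeps its last pose, push and grip.
It also fails if it takes over 45 s, if anything falls off the work surface, if the arm or the gripper's body presses on something with over 40 N, if the wrist force passes 120 N, or if a joint passes its speed limit or range.

### The arm

A 6-joint arm with a two-finger parallel gripper is mounted at the origin on a cart in front of the work surface, level with it; the furniture and walls round the work are solid. World frame = base frame: x ahead of the robot, y to its left, z up, the work surface at z = 0. Lengths are in m, angles in rad, forces in N, time in s.
With the tool pointing down it reaches from about 0.25 to 0.8 m from the base axis. Payload 8.5 kg.
Tool frame: the origin (TCP) lies at the very end of the fingers, on their centre line; the grasp point (between the pads) lies 19 mm behind it (arm.hold_point_z is the distance from the TCP to the grasp point, in m); z points along the fingers, y is the line along which they close (so a half turn about z gives the same grasp; the last joint's range is limited). The gripper opens to 85 mm and grips with 20 to 120 N. Pads are 22 mm wide; open, the fingers measure 114 mm over their backs; the gripper's body (76 mm by 85 mm) begins 54 mm behind the grasp point. The pads swing forward as they close: fully open they stand 13 mm farther back than shut.
Start: joints at [1.161, 0.238, -0.013, 1.319, 0, 1.571], TCP at [0.209, 0.481, 0.207] pointing down, gripper open.
Joint ranges: [-2.66, 2.66], [-1.03, 1.9], [-1.14, 1.46], [-1.82, 2.27], [-1.45, 1.34], [-3.14, 3.14]. Speed limits (rad/s): [2.22, 2.22, 2.79, 3.14, 3.14, 3.14].

### API

Orientations are given as a 3x3 rotation matrix whose columns are the frame's x, y, z axes.
In Python, from plant import arm, optics, nets gives the robot as it stands. The module is installed in compiled form; this text tells all that it offers.
- The arm moves only by the tool step_arm, never from a script. Its argument "motion" is text: rows parted by semicolons, each of 6 numbers parted by spaces: the shift along the tool's x, y, z in units of 25 mm (1.0 is 25 mm), then the turn, a rotation vector about the tool's x, y, z in units of 10 degrees (1.0 is 10 degrees). A call has 1 to 12 rows; each row shifts and turns the commanded pose from where the row before left it, along the tool's axes as they then stand; what a row does not reach is not made up. A row lasts 1/8 s, in which the tool goes at most 62.5 mm and 10.7 degrees, less where a joint would pass 70% of its speed; a pose out of reach is approached as far as the arm can. A call is refused whole if a number of a shift passes 1 or a number of a turn 1, either way. A call with a gripper value outside its range is refused whole. "grip" is the closure, from 0 (fully open) to 1 (shut), set as the call begins (left out, the last holds). The fingers move at their own pace and stop on an object; the grip force is fixed at half the most. Time passes only in rows, so rows that do not move let the fingers close. It gives the time, the measured TCP pose, the force, the opening and the grip force at its end, in the units of the state.
- arm.get_obs(): the state, without advancing time (a new reading comes with each control period).
- optics.get_image(name): name is "side" or "top"; returns the picture (480x640x3 uint8, blue, green, red); there is no depth.
- optics.camera_info(name): a dict with "intrinsics" (3x3 intrinsics, pixels), "k1" (the pictures are not rectified: a ray, as slopes to the right and down, at radius r is drawn at 1 + k1 r^2 times it, then the intrinsics apply), "R" (3x3) and "t" (3): a world point X has camera coordinates R X + t. Camera axes: x right, y down, z forward; pixel columns grow to the right and rows downward; lengths in m; the calibration is good to about 2 mm. A picture is of the moment at which its call begins. camera_info takes no time and is no camera call.
- arm.finish_job(): hands the job in; it is judged then, once.
Trained networks look in the newest picture that a camera, given by its name, has taken for a name from the list of things; names that differ only in an ending like _2 or _b are one class to them, and where a whole thing is asked for, a point or a joint stands for the part that bears it (a point fixed in the world has none). Each returns a list of dicts, best first, with "p" (0 to 1); they miss things now and then, are a little off and sometimes report something else, mostly with a low value. They report only what shows in the picture. A call takes as long as a camera call.
- nets.boxes_of(camera, query): "point" ([x, y, z] in m, in world coordinates, good to about 4 mm: the middle of the surface that is visible of it).
- nets.silhouettes(camera, query): "mask" (480x640 bool, what is visible of it).
- nets.pinpoint(camera, query): "point" ([x, y, z] in m, in world coordinates, good to about 4 mm: a listed point, or the origin of a listed thing).
The state is a dict: "time_s": time; "joint_positions": joint angles; "qvel": joint speeds; "joint_efforts": joint torques, N m; "tool_pos": TCP position; "orientation": TCP orientation; "force": force on the tool from outside, world axes, zero at the start; "moment": the same for the moment, N m; "finger_gap": opening from 0.0 (shut) to 1.0 (fully open); "grasp_force": force on a finger pad.
Only numpy, scipy, OpenCV 4.12 (cv2) and the standard library are available. Lean on these libraries where they do the work, as an engineer would, in place of code of your own. Each camera call takes 0.05 s, during which the arm holds its last target. There are 200 camera calls.

## Working session

There is one attempt and no reset: what is moved stays moved. The work goes in short steps, Python scripts to look and compute and a tool call to move; the robot and the scene stay as the last step left them, time stands still between calls to the robot, and variables do not carry over. Pictures are saved under pics/ and viewed, at most 10 in all, crops included, and the job is handed in when it is done.

Besides the shell and the picture viewer there is one more tool, called after "Call:" as name(argument=value, ...) on one line, values as JSON. step_arm: Moves the arm, as the interface text tells. Its arguments: {"type":"object","properties":{"motion":{"type":"string"},"grip":{"type":"number"}},"required":["motion"]}

```bash
mkdir -p pics; python3 - <<'E'
from plant import arm, optics, nets
import cv2, numpy as np
o=arm.get_obs(); print(o['time_s'],o['tool_pos'],np.round(o['orientation'],3).tolist(),o['force'],arm.hold_point_z)
for c in ('side','top'):
    cv2.imwrite(f'pics/{c}0.png',optics.get_image(c))
    for q in ('pan','tang_tip','heat_ring','handle','handle_mouth','screw_dish','screwdriver','pepper_mill','egg_timer'):
        r=nets.pinpoint(c,q); print(c,q,[(round(d['p'],2),np.round(d['point'],4).tolist()) for d in r[:2]])
E
```

```text
0.0 [0.20899169 0.48114333 0.2064983 ] [[-0.917, 0.398, -0.001], [0.398, 0.917, -0.001], [-0.0, -0.001, -1.0]] [-0.28393545  0.0940071  -0.34597025] 0.0187
side pan [(0.94, [0.5834, -0.067, -0.001])]
side tang_tip [(0.73, [0.5577, 0.1023, 0.0591])]
side heat_ring []
side handle [(0.77, [0.4993, 0.1576, 0.0037])]
side handle_mouth [(0.86, [0.516, 0.0795, 0.0097])]
side screw_dish [(0.6, [0.4292, -0.2691, 0.0013])]
side screwdriver [(0.72, [0.3667, -0.0932, -0.0006])]
side pepper_mill [(0.94, [0.6956, -0.2464, -0.0042])]
side egg_timer [(0.77, [0.5613, -0.3354, -0.0013])]
top pan [(0.69, [0.5831, -0.0632, -0.0016]), (0.61, [0.5594, 0.0991, 0.0617])]
top tang_tip [(0.56, [0.5643, 0.0983, 0.0622])]
top heat_ring [(0.45, [0.5573, 0.0631, 0.0582])]
top handle [(0.87, [0.4976, 0.1591, -0.002])]
top handle_mouth [(0.63, [0.518, 0.0819, 0.01])]
top screw_dish [(0.68, [0.4318, -0.2757, -0.0]), (0.38, [0.5599, 0.061, 0.0611])]
top screwdriver [(0.58, [0.3674, -0.089, -0.0012]), (0.27, [0.4279, -0.2734, 0.0034])]
top pepper_mill [(0.77, [0.6978, -0.2492, 0.0007]), (0.18, [0.5581, 0.0616, 0.0581])]
top egg_timer [(0.71, [0.5688, -0.3407, -0.0026])]
```

View pics/top0.png

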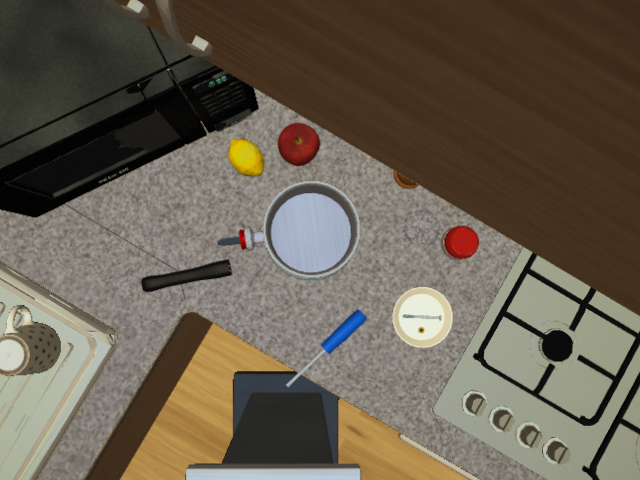

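View pics/side0.png

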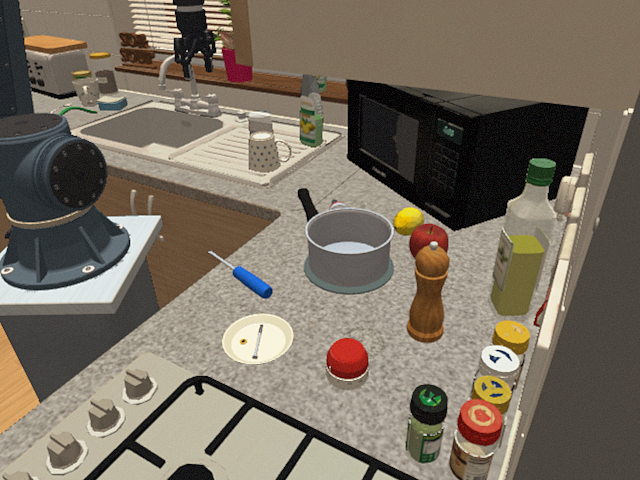

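The top picture shows the handle at pixels (145,283)-(230,268), mouth to the right. The tang tip is at (219,243), the ring at (245,239) and the pan centre at (311,230). In the side picture the pan hides most of the handle and tang. I'll zoom in and measure.

```bash
cat > h.py <<'E'
from plant import arm, optics, nets
import cv2, numpy as np
def proj(c,X):
    i=optics.camera_info(c); K=np.array(i['intrinsics']); p=np.array(X)@np.array(i['R']).T+np.array(i['t'])
    s=p[...,:2]/p[...,2:]; s=s*(1+i['k1']*(s**2).sum(-1,keepdims=True)); return s*[K[0,0],K[1,1]]+K[:2,2]
def back(c,uv,z):
    i=optics.camera_info(c); K=np.array(i['intrinsics']); R=np.array(i['R']); t=np.array(i['t'])
    s=cv2.undistortPoints(np.array(uv,float).reshape(-1,1,2),K,np.array([i['k1'],0,0,0,0.]))[:,0]
    d=np.c_[s,np.ones(len(s))]@R; o=-R.T@t; return o+d*((z-o[2])/d[:,2])[:,None]
E
python3 - <<'E'
from h import *
im=cv2.imread('pics/top0.png')
print('cam',[(-np.array(optics.camera_info(c)['R']).T@np.array(optics.camera_info(c)['t'])).round(3) for c in('top','side')])
print('tcp px',proj('top',[.209,.481,.2065]),proj('side',[.209,.481,.2065]))
cv2.imwrite('pics/crop0.png',cv2.resize(im[220:300,135:275],None,fx=5.7,fy=5.7,interpolation=cv2.INTER_CUBIC)[:600])
optics.get_image('top')
for q in('handle','tang_tip','pan'):
    r=nets.silhouettes('top',q)
    if r:
        m=r[0]['mask'].astype(np.uint8); n=cv2.findNonZero(m); rect=cv2.minAreaRect(n)
        print(q,r[0]['p'],m.sum(),rect)
        if q=='handle':
            b=back('top',cv2.boxPoints(rect),.02); print(b.round(4))
            P=back('top',n.reshape(-1,2),.02)[:,:2]; c=P.mean(0); e=np.linalg.svd(P-c,full_matrices=False)[2][0]; s=(P-c)@e; print(c,np.degrees(np.arctan2(e[1],e[0])),s.min(),s.max())
print('micro corner',back('top',[[258,100],[210,133],[35,215],[0,208]],0).round(3).tolist())
E
```

```text
cam [array([ 0.502, -0.047,  0.961]), array([ 0.535, -0.825,  0.545])]
tcp px [-75.71404647 478.80211877] [201.12685626  89.1720411 ]
handle 0.86 1328 ((186.31173706054688, 275.50018310546875), (15.98326301574707, 91.04228973388672), 78.26142883300781)
[[0.496  0.2404 0.02  ]
 [0.531  0.081  0.02  ]
 [0.5027 0.0747 0.02  ]
 [0.4679 0.2339 0.02  ]]
[0.49936042 0.15655536] -77.30083325620446 -0.08244439491564706 0.08063045933761995
tang_tip 0.65 8177 ((298.0923156738281, 239.7615509033203), (97.96737670898438, 131.6464080810547), 52.12501525878906)
pan 0.88 8196 ((298.7233581542969, 239.06422424316406), (98.26141357421875, 130.14166259765625), 51.58194351196289)
micro corner [[0.831, 0.035, 0.0], [0.766, 0.124, 0.0], [0.608, 0.443, 0.0], [0.62, 0.507, 0.0]]
```

View pics/crop0.png

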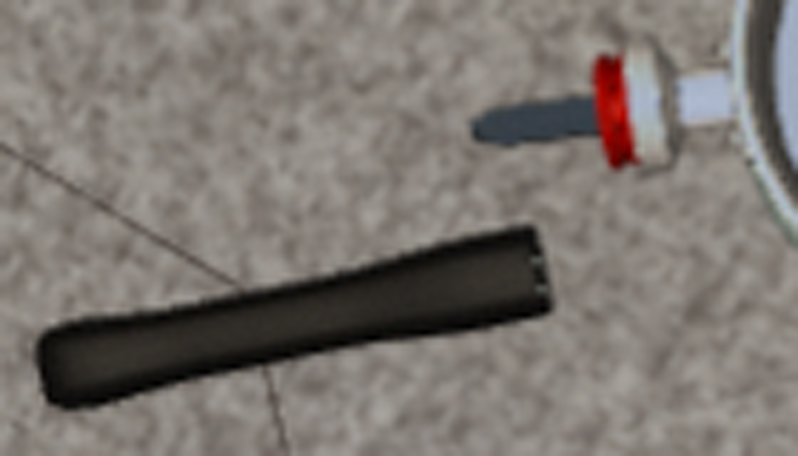

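The crop shows the tang tip at full-picture (218.0,242.6), the ring face at (240.0,240.2), the mouth at (230.1,267.4) and the handle rear at (142.4,284.9).

```bash
python3 - <<'E'
from h import *
from scipy.optimize import least_squares
im=cv2.imread('pics/top0.png'); 
def cr(l): return [(x/5.7+135-.41,y/5.7+220-.41) for x,y in l]
tip=back('top',cr([(473,129),(505,124),(596,115.5)]),.066); print('tang',tip.round(4).tolist())
ring=back('top',cr([(604,57),(622,168)]),.062); print('ring edge',ring.round(4).tolist(),ring.mean(0))
print('bracket',back('top',cr([(680,77),(680,125),(730,71),(730,120)]),.062).round(4).tolist())
# pan floor+rim: mask of bluish/bright pixels, outer edge rim
g=cv2.cvtColor(im,cv2.COLOR_BGR2GRAY)
hsv=cv2.cvtColor(im,cv2.COLOR_BGR2HSV)
m=((im[...,0].astype(int)>150)&(im[...,0].astype(int)-im[...,2]>10)).astype(np.uint8)
m[:180]=0;m[285:]=0;m[:,:268]=0;m[:,370:]=0
k=max(cv2.findContours(m,0,1)[0],key=cv2.contourArea); (c,ax,an)=cv2.fitEllipse(k);print('floor ell',c,ax,an, back('top',[c],.004))
# rim: project circle model, maximise gradient
gr=cv2.GaussianBlur(g,(0,0),1).astype(float); gx=cv2.Sobel(gr,6,1,0);gy=cv2.Sobel(gr,6,0,1); G=np.hypot(gx,gy).astype(np.float32)
a=np.linspace(0,2*np.pi,360)
best=[]
for r in (.078,.079,.080):
  for x in np.arange(.568,.600,.001):
    for y in np.arange(-.08,-.05,.001):
      p=proj('top',np.c_[x+r*np.cos(a),y+r*np.sin(a),a*0+.087]).astype(np.float32)
      best.append((cv2.remap(G,p[:,0].reshape(-1,1),p[:,1].reshape(-1,1),1).mean(),r,x,y))
best.sort(reverse=True); print(best[:6])
h=back('top',cr([(542,270),(42,370)]),.015); print('handle',h.round(4).tolist(),h.mean(0),np.linalg.norm(h[0]-h[1]))
def ang(v): return np.degrees(np.arctan2(v[1],v[0]))
print('ang handle',ang(h[0]-h[1]),'tang',ang(tip[2]-tip[1]))
for b in best[:3]: 
  v=np.array(b[2:])-tip[0,:2]; print('tip->pan',ang(v),np.linalg.norm(v), 'ring->pan',ang(np.array(b[2:])-ring.mean(0)[:2]))
E
```

```text
tang [[0.5573, 0.0954, 0.066], [0.5589, 0.0857, 0.066], [0.5618, 0.0583, 0.066]]
ring edge [[0.58, 0.0567, 0.062], [0.5462, 0.0507, 0.062]] [0.56306686 0.05366332 0.062     ]
bracket [[0.5741, 0.0335, 0.062], [0.5595, 0.0333, 0.062], [0.5761, 0.0183, 0.062], [0.5612, 0.0181, 0.062]]
floor ell (310.49871826171875, 232.22779846191406) (78.34161376953125, 78.50321960449219) 123.10188293457031 [[ 0.58161193 -0.06605174  0.004     ]]
[(np.float32(193.37216), 0.078, np.float64(0.581), np.float64(-0.06499999999999999)), (np.float32(192.04964), 0.078, np.float64(0.581), np.float64(-0.06599999999999999)), (np.float32(183.64095), 0.078, np.float64(0.58), np.float64(-0.06499999999999999)), (np.float32(182.84879), 0.078, np.float64(0.58), np.float64(-0.06599999999999999)), (np.float32(178.01616), 0.078, np.float64(0.582), np.float64(-0.06499999999999999)), (np.float32(176.21848), 0.078, np.float64(0.582), np.float64(-0.06599999999999999))]
handle [[0.5156, 0.0807, 0.015], [0.4823, 0.2383, 0.015]] [0.49894356 0.1594771  0.015     ] 0.161102909746888
ang handle -78.07426960930258 tang -83.98936580249682
tip->pan -81.59360565614081 0.16209410917649866 ring->pan -81.40613748628354
tip->pan -81.64496751292162 0.1630834307264416 ring->pan -81.4768953760461
tip->pan -81.94359157467076 0.16195093714213868 ring->pan -81.87877701339937
```

Call:
step_arm(motion="0 0 0 0 0 0.91;0 0 0 0 0 0.91;0 0 0 0 0 0.91;0 0 0 0 0 0.91;0 0 0 0 0 0.91;0 0 0 0 0 0.91;0 0 0 0 0 0", grip=0.3)

```text
time_s: 2.08
tool_pos: [0.2091, 0.4815, 0.2071]
orientation: [[-0.208, 0.978, -0.0], [0.978, 0.208, -0.0], [-0.0, -0.0, -1.0]]
force: [0.0, -0.1, 0.1]
finger_gap: 0.7
grasp_force: 0.0
```

```bash
cat >> h.py <<'E'
def go(target):
    o=arm.get_obs(); R=np.array(o['orientation']); d=np.array(target)-o['tool_pos']
    print('t',o['time_s'],'pos',np.round(o['tool_pos'],4),'units',np.round(R.T@d/.025,3),'yaw x',np.degrees(np.arctan2(R[1,0],R[0,0])).round(2),'z',R[:,2].round(4),'F',np.round(o['force'],2),'M',np.round(o['moment'],2),'gap',round(o['finger_gap'],3),'grip',round(o['grasp_force'],1))
E
python3 -c "
from h import *
go([.497,.168,.1])"
```

```text
t 2.075 pos [0.2091 0.4815 0.2071] units [-14.656   8.66    4.283] yaw x 101.98 z [-1.e-04 -1.e-04 -1.e+00] F [ 0.01 -0.12  0.14] M [ 0.01 -0.01 -0.02] gap 0.7 grip 0.0
```

Call:
step_arm(motion="-0.9 0.54 0;-0.9 0.54 0;-0.9 0.54 0;-0.9 0.54 0;-0.9 0.54 0;-0.9 0.54 0;-0.9 0.54 0;-0.9 0.54 0")

```text
invalid input at $.motion[0]: expected 6 numbers
```

Call:
step_arm(motion="-0.9 0.54 0 0 0 0;-0.9 0.54 0 0 0 0;-0.9 0.54 0 0 0 0;-0.9 0.54 0 0 0 0;-0.9 0.54 0 0 0 0;-0.9 0.54 0 0 0 0;-0.9 0.54 0 0 0 0;-0.9 0.54 0 0 0 0;-0.9 0.54 0.2 0 0 0;-0.9 0.54 0.4 0 0 0")

```text
time_s: 3.32
tool_pos: [0.3885, 0.2887, 0.1923]
orientation: [[-0.211, 0.978, 0.001], [0.978, 0.211, 0.001], [0.0, 0.001, -1.0]]
force: [0.1, -0.3, -0.6]
finger_gap: 0.7
grasp_force: 0.0
```

Call:
step_arm(motion="-0.93 0.54 0.6 0 0 0;-0.93 0.54 0.6 0 0 0;-0.93 0.54 0.6 0 0 0;-0.93 0.54 0.6 0 0 0;-0.93 0.54 0.6 0 0 0;-0.93 0.54 0.6 0 0 0;0 0 0 0 0 0;0 0 0 0 0 0")

```text
time_s: 4.32
tool_pos: [0.4956, 0.1697, 0.1023]
orientation: [[-0.208, 0.978, -0.0], [0.978, 0.208, 0.0], [0.0, -0.0, -1.0]]
force: [0.6, 0.0, 0.0]
finger_gap: 0.703
grasp_force: 0.0
```

```bash
python3 - <<'E'
from h import *
cv2.imwrite('pics/top1.png',optics.get_image('top')[150:330,100:340].repeat(3,0).repeat(3,1))
go([.497,.168,.002])
print([(round(d['p'],2),np.round(d['point'],4).tolist()) for q in('handle','handle_mouth') for d in nets.pinpoint('top',q)[:1]])
E
```

```text
t 4.375 pos [0.4956 0.1699 0.1025] units [-0.087  0.037  4.021] yaw x 102.02 z [ 3.e-04  2.e-04 -1.e+00] F [-1.03 -0.01 -0.66] M [0.02 0.   0.  ] gap 0.702 grip 0.0
[(0.8, [0.4961, 0.1572, 0.0032]), (0.72, [0.5209, 0.0814, 0.0091])]
```

View pics/top1.png

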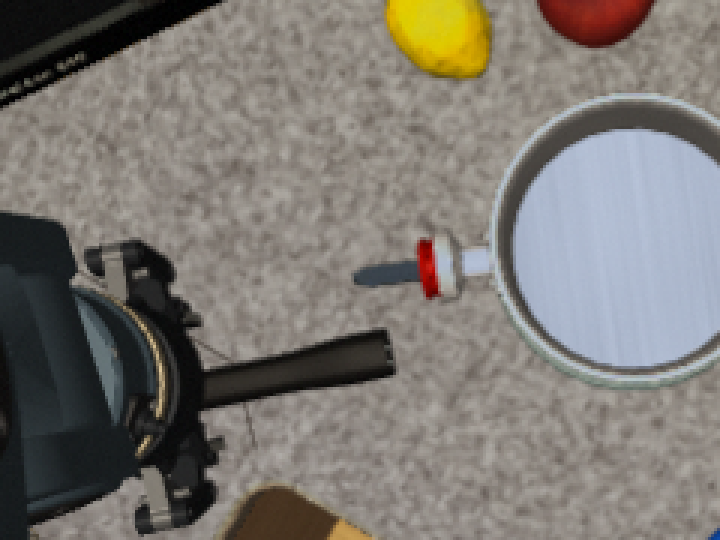

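The open gripper straddles the handle, and the mouth at (390,352) in the crop points the same way as the gripper. I'll descend.

Call:
step_arm(motion="-0.08 0.04 0.8 0 0 0;0 0 0.8 0 0 0;0 0 0.8 0 0 0;0 0 0.8 0 0 0;0 0 0.5 0 0 0;0 0 0.22 0 0 0;0 0 0 0 0 0;0 0 0 0 0 0")

```text
time_s: 5.48
tool_pos: [0.4976, 0.1679, 0.0047]
orientation: [[-0.207, 0.978, 0.001], [0.978, 0.207, 0.0], [0.0, 0.001, -1.0]]
force: [0.2, -0.1, -0.2]
finger_gap: 0.697
grasp_force: 0.0
```

Call:
step_arm(motion="0 0 0.06 0 0 0;0 0 0 0 0 0;0 0 0 0 0 0;0 0 0 0 0 0;0 0 0 0 0 0;0 0 0 0 0 0;0 0 0 0 0 0", grip=1)

```text
time_s: 6.35
tool_pos: [0.4972, 0.1677, 0.0026]
orientation: [[-0.207, 0.978, -0.0], [0.978, 0.207, -0.0], [-0.0, -0.0, -1.0]]
force: [0.3, -0.4, 0.2]
finger_gap: 0.004
grasp_force: 0.0
```

```bash
python3 -c "
from h import *
go([.497,.168,.052])"
```

```text
t 6.35 pos [0.4972 0.1677 0.0026] units [ 0.014 -0.004 -1.976] yaw x 101.92 z [-1.e-04 -1.e-04 -1.e+00] F [ 0.3  -0.39  0.21] M [-0.03 -0.01 -0.04] gap 0.004 grip 0.0
```

The fingers closed fully without gripping anything, so I'll look.

```bash
python3 - <<'E'
from h import *
a=optics.get_image('top'); b=optics.get_image('side')
for c in('top','side'): print([(q,round(d['p'],2),np.round(d['point'],4).tolist()) for q in('handle','handle_mouth') for d in nets.pinpoint(c,q)[:1]])
print(proj('side',[.497,.168,.003]),proj('top',[.497,.168,.003]))
A=cv2.resize(a[210:310,110:290],None,fx=4.4,fy=4.4)[:, :790]; 
B=cv2.resize(b[150:230,260:420],None,fx=2,fy=2)
B=cv2.copyMakeBorder(B,0,0,0,A.shape[1]-B.shape[1],0)
cv2.imwrite('pics/c2.png',np.vstack([A,B]))
E
```

```text
[('handle', 0.94, [0.4973, 0.1625, 0.0009]), ('handle_mouth', 0.9, [0.5181, 0.0808, 0.0107])]
[('handle', 0.68, [0.4994, 0.1593, 0.0032]), ('handle_mouth', 0.67, [0.514, 0.0825, 0.0147])]
[307.53401843 208.28387243] [182.66885175 276.71599505]
```

View pics/c2.png

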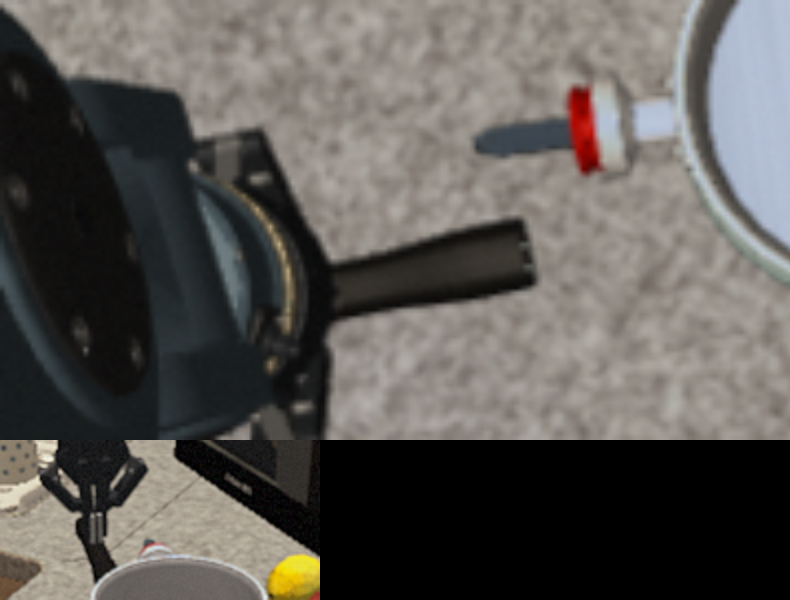

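```bash
python3 - <<'E'
from h import *
b=optics.get_image('side'); o=arm.get_obs(); p=o['tool_pos']
for z in (.003,.013,.023,.033,.043): print(z,proj('side',[p[0],p[1],z]).round(1))
cv2.imwrite('pics/c3.png',cv2.resize(b[150:225,270:360],None,fx=8,fy=8,interpolation=cv2.INTER_CUBIC))
E
```

```text
0.003 [307.6 208.3]
0.013 [307.5 204.6]
0.023 [307.3 200.9]
0.033 [307.2 197.1]
0.043 [307.  193.3]
```

View pics/c3.png

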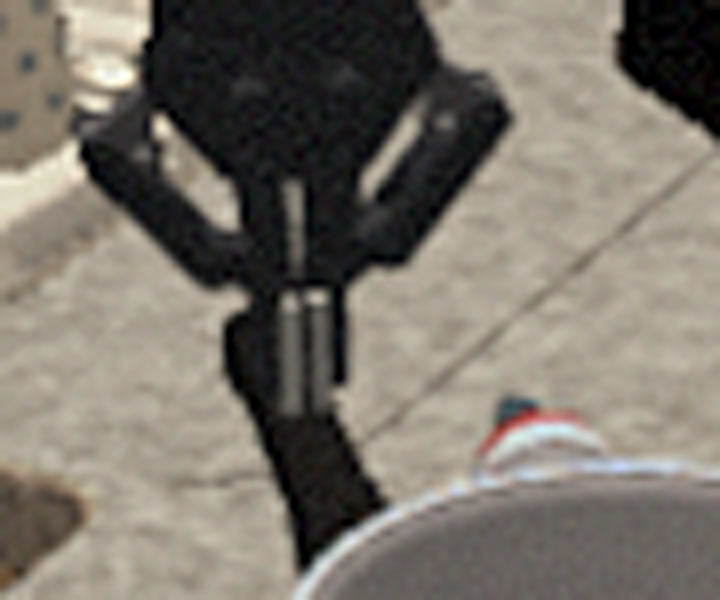

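The side view shows the shut fingertips at crop (305,415), on top of the handle. That puts them about 20 mm higher than the reported TCP. I'll open and creep down, watching the force.

Call:
step_arm(motion="0 0 0 0 0 0;0 0 0 0 0 0;0 0 0 0 0 0;0 0 0.2 0 0 0;0 0 0 0 0 0;0 0 0.2 0 0 0;0 0 0 0 0 0", grip=0.45)

```text
time_s: 7.58
tool_pos: [0.4968, 0.1676, -0.0079]
orientation: [[-0.207, 0.978, -0.001], [0.978, 0.207, -0.0], [-0.0, -0.001, -1.0]]
force: [0.8, -0.6, -0.5]
finger_gap: 0.552
grasp_force: 0.0
```

Call:
step_arm(motion="0 0 0.2 0 0 0;0 0 0 0 0 0;0 0 0.12 0 0 0;0 0 0 0 0 0")

```text
time_s: 8.07
tool_pos: [0.497, 0.1676, -0.0156]
orientation: [[-0.207, 0.978, -0.0], [0.978, 0.207, -0.0], [-0.0, -0.0, -1.0]]
force: [-0.0, 0.0, 0.1]
finger_gap: 0.554
grasp_force: 0.0
```

```bash
python3 - <<'E'
from h import *
go([.497,.168,-.016])
b=optics.get_image('side'); p=arm.get_obs()['tool_pos']
for z in (.003,.013,.023): print(z,proj('side',[p[0]-.025*.978,p[1]-.025*.2,z]).round(1),proj('side',[p[0]+.025*.978,p[1]+.025*.2,z]).round(1))
cv2.imwrite('pics/c4.png',cv2.resize(b[150:225,270:360],None,fx=8,fy=8,interpolation=cv2.INTER_CUBIC))
E
```

```text
t 8.075 pos [ 0.497   0.1676 -0.0156] units [0.014 0.002 0.016] yaw x 101.92 z [-4.e-04 -2.e-04 -1.e+00] F [-0.    0.04  0.08] M [-0.   -0.04  0.04] gap 0.554 grip 0.0
0.003 [297.2 209.6] [317.9 207.1]
0.013 [297.  205.8] [317.8 203.4]
0.023 [296.8 202.1] [317.7 199.7]
```

View pics/c4.png

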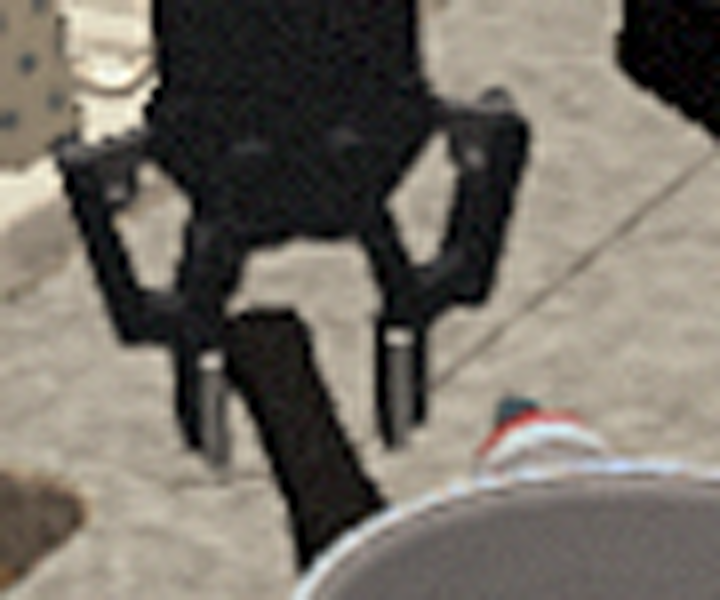

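Both fingers straddle the waist. Their tips, at crop (215,465) and (398,445), are about 7 mm above the worktop. I'll close.

Call:
step_arm(motion="0 0 0 0 0 0;0 0 0 0 0 0;0 0 0 0 0 0;0 0 0 0 0 0;0 0 0 0 0 0;0 0 0 0 0 0", grip=1)

```text
time_s: 8.88
tool_pos: [0.4974, 0.1677, -0.0151]
orientation: [[-0.207, 0.978, 0.0], [0.978, 0.207, 0.0], [-0.0, 0.0, -1.0]]
force: [-0.6, 0.1, 5.7]
finger_gap: 0.263
grasp_force: 59.7
```

Call:
step_arm(motion="0 0 -0.2 0 0 0;0 0 -0.5 0 0 0;0.6 0 -0.5 0 0 0;0.7 0 -0.5 0 0 0.12;0.7 0 -0.26 0 0 0.12;0 0 0 0 0 0.12;0 0 0 0 0 0;0 0 0 0 0 0")

```text
time_s: 9.88
tool_pos: [0.487, 0.2163, 0.0334]
orientation: [[-0.145, 0.989, -0.0], [0.989, 0.145, -0.0], [-0.0, -0.001, -1.0]]
force: [-0.3, -0.2, -1.9]
finger_gap: 0.263
grasp_force: 59.0
```

```bash
python3 -c "
from h import *
go([.5422,.1997,.034])"
```

```text
t 9.875 pos [0.487  0.2163 0.0334] units [-0.977  2.088 -0.023] yaw x 98.32 z [-5.e-04 -4.e-04 -1.e+00] F [-0.31 -0.19 -1.92] M [0.03 0.08 0.  ] gap 0.263 grip 59.0
```

Call:
step_arm(motion="0 0.5 0 0 0 0;0 0.6 0 0 0 0;0 0.6 0 0 0 0;0 0.39 0 0 0 0;-0.5 0 0 0 0 0;-0.48 0 0 0 0 0;0 0 0 0 0 0;0 0 0 0 0 0")

```text
time_s: 10.88
tool_pos: [0.5423, 0.1998, 0.0338]
orientation: [[-0.144, 0.99, 0.0], [0.99, 0.144, 0.0], [0.0, 0.0, -1.0]]
force: [0.5, 0.6, -1.2]
finger_gap: 0.26
grasp_force: 59.0
```

```bash
python3 - <<'E'
from h import *
go([.5422,.1997,.034])
a=optics.get_image('top'); b=optics.get_image('side')
for c in('top','side'): print([(q,round(d['p'],2),np.round(d['point'],4).tolist()) for q in('handle','handle_mouth','tang_tip') for d in nets.pinpoint(c,q)[:1]])
A=cv2.resize(a[215:285,150:290],None,fx=5.7,fy=5.7,interpolation=2)
B=cv2.resize(b[160:226,275:415],None,fx=3,fy=3,interpolation=2)
B=cv2.copyMakeBorder(B,0,0,0,A.shape[1]-B.shape[1],0)
cv2.imwrite('pics/c5.png',np.vstack([A,B])[:600])
E
```

```text
t 10.875 pos [0.5423 0.1998 0.0338] units [-0.004 -0.005 -0.008] yaw x 98.3 z [ 1.e-04  1.e-04 -1.e+00] F [ 0.46  0.63 -1.25] M [-0.01  0.01 -0.09] gap 0.26 grip 59.0
[('handle', 0.82, [0.5381, 0.191, 0.0509]), ('handle_mouth', 0.66, [0.5571, 0.1116, 0.0609]), ('tang_tip', 0.98, [0.5592, 0.0981, 0.0595])]
[('handle', 0.9, [0.5392, 0.187, 0.0507]), ('handle_mouth', 0.79, [0.5556, 0.1108, 0.0604]), ('tang_tip', 0.85, [0.5624, 0.1006, 0.0603])]
```

View pics/c5.png

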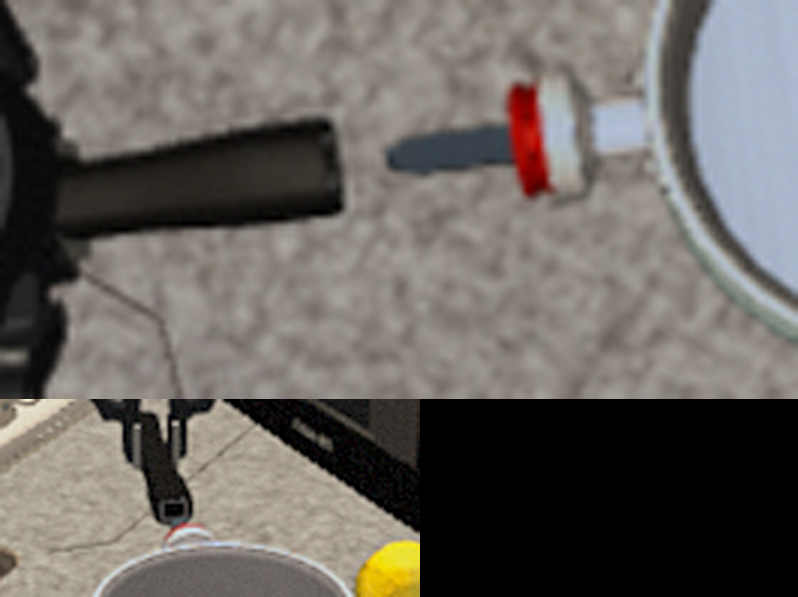

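In the top crop the mouth at (343,167) points at the tang tip (392,157), within about 1 mm sideways. The heights agree. I'll shift 0.7 mm and insert slowly.

Call:
step_arm(motion="0 0.03 0 0 0 0;-0.2 0 0 0 0 0;-0.2 0 0 0 0 0;-0.2 0 0 0 0 0;-0.16 0 0 0 0 0;-0.1 0 0 0 0 0;-0.1 0 0 0 0 0;0 0 0 0 0 0")

```text
time_s: 12.28
tool_pos: [0.5467, 0.1763, 0.0336]
orientation: [[-0.145, 0.989, -0.0], [0.989, 0.145, -0.0], [-0.0, -0.0, -1.0]]
force: [0.6, -0.2, -1.0]
finger_gap: 0.259
grasp_force: 59.0
```

```bash
python3 - <<'E'
from h import *
go([.5422,.1997,.034])
optics.get_image('top')
print([(q,round(d['p'],2),np.round(d['point'],4).tolist()) for q in('handle','handle_mouth','tang_tip') for d in nets.pinpoint('top',q)[:1]])
E
```

```text
t 12.275 pos [0.5467 0.1763 0.0336] units [ 0.954 -0.042 -0.017] yaw x 98.31 z [-0.e+00 -1.e-04 -1.e+00] F [ 0.59 -0.15 -1.01] M [ 0.02  0.01 -0.02] gap 0.259 grip 59.0
[('handle', 0.58, [0.546, 0.1683, 0.0501]), ('handle_mouth', 0.82, [0.5625, 0.0886, 0.0579]), ('tang_tip', 0.72, [0.5627, 0.0981, 0.0629])]
```

Call:
step_arm(motion="-0.1 0 0 0 0 0;-0.1 0 0 0 0 0;-0.1 0 0 0 0 0;-0.1 0 0 0 0 0;0 0 0 0 0 0")

```text
time_s: 13.1
tool_pos: [0.5482, 0.1663, 0.0336]
orientation: [[-0.144, 0.99, 0.0], [0.99, 0.144, -0.0], [-0.0, 0.0, -1.0]]
force: [-0.7, 0.1, -1.3]
finger_gap: 0.264
grasp_force: 59.0
```

Call:
step_arm(motion="-0.1 0 0 0 0 0;-0.1 0 0 0 0 0;-0.1 0 0 0 0 0;-0.1 0 0 0 0 0;0 0 0 0 0 0")

```text
time_s: 13.72
tool_pos: [0.5496, 0.1564, 0.0336]
orientation: [[-0.144, 0.99, -0.0], [0.99, 0.144, -0.0], [-0.0, -0.0, -1.0]]
force: [0.0, 0.3, -1.5]
finger_gap: 0.261
grasp_force: 59.0
```

Call:
step_arm(motion="-0.08 0 0 0 0 0;-0.08 0 0 0 0 0;-0.08 0 0 0 0 0;-0.08 0 0 0 0 0;0 0 0 0 0 0;0 0 0 0 0 0")

```text
time_s: 14.48
tool_pos: [0.5507, 0.1487, 0.0336]
orientation: [[-0.145, 0.989, -0.0], [0.989, 0.145, -0.0], [-0.0, -0.0, -1.0]]
force: [-0.3, 0.7, -0.6]
finger_gap: 0.265
grasp_force: 59.0
```

Call:
step_arm(motion="-0.04 0 0 0 0 0;-0.04 0 0 0 0 0;-0.04 0 0 0 0 0;-0.04 0 0 0 0 0;0 0 0 0 0 0;0 0 0 0 0 0")

```text
time_s: 15.22
tool_pos: [0.5513, 0.1447, 0.0336]
orientation: [[-0.145, 0.989, -0.0], [0.989, 0.145, -0.0], [-0.0, -0.0, -1.0]]
force: [-0.2, -0.0, -1.1]
finger_gap: 0.264
grasp_force: 59.0
```

Call:
step_arm(motion="-0.04 0 0 0 0 0;-0.04 0 0 0 0 0;-0.04 0 0 0 0 0;0 0 0 0 0 0;0 0 0 0 0 0")

```text
time_s: 15.85
tool_pos: [0.5517, 0.142, 0.0336]
orientation: [[-0.145, 0.989, -0.0], [0.989, 0.145, 0.0], [0.0, 0.0, -1.0]]
force: [0.2, 4.1, -0.5]
finger_gap: 0.265
grasp_force: 59.0
```

```bash
python3 - <<'E'
from h import *
go([.55,.14,.034])
a=optics.get_image('top')
cv2.imwrite('pics/c6.png',cv2.resize(a[215:285,150:290],None,fx=5.7,fy=5.7,interpolation=2))
E
```

```text
t 15.85 pos [0.5517 0.142  0.0336] units [-0.069 -0.08  -0.015] yaw x 98.33 z [-0.e+00  3.e-04 -1.e+00] F [ 0.17  4.13 -0.49] M [ 0.83  0.18 -0.04] gap 0.265 grip 59.0
```

View pics/c6.png

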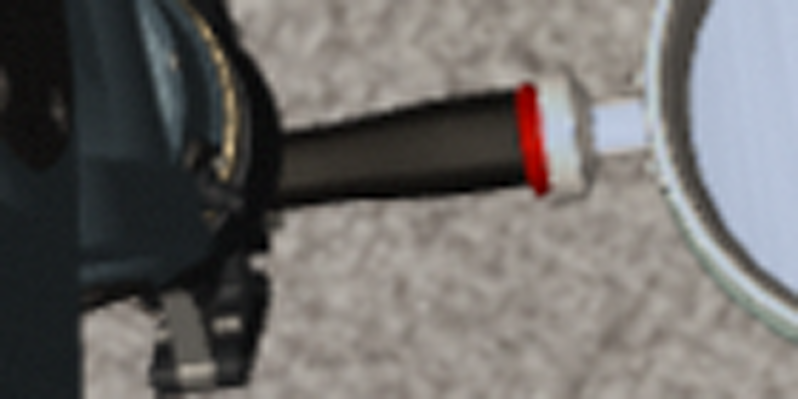

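The handle is on the tang and has just met the red ring, at crop (530,140), with 4.1 N. I'll press on gently.

Call:
step_arm(motion="-0.03 0 0 0 0 0;-0.03 0 0 0 0 0;-0.03 0 0 0 0 0;-0.03 0 0 0 0 0;0 0 0 0 0 0;0 0 0 0 0 0")

```text
time_s: 16.65
tool_pos: [0.5521, 0.1396, 0.0336]
orientation: [[-0.145, 0.989, -0.0], [0.989, 0.145, 0.002], [0.002, -0.0, -1.0]]
force: [-0.6, 7.4, -1.1]
finger_gap: 0.265
grasp_force: 59.0
```

```bash
python3 -c "
from h import *
go([.55,.14,.034])"
```

```text
t 16.65 pos [0.5521 0.1396 0.0336] units [ 0.027 -0.079 -0.014] yaw x 98.35 z [-2.0e-04  1.5e-03 -1.0e+00] F [-0.55  7.42 -1.1 ] M [ 1.67  0.3  -0.09] gap 0.265 grip 59.0
```

Call:
step_arm(motion="-0.03 0 0 0 0 0;-0.03 0 0 0 0 0;-0.03 0 0 0 0 0;0 0 0 0 0 0;0 0 0 0 0 0;0 0 0 0 0 0")

```text
time_s: 17.4
tool_pos: [0.5523, 0.138, 0.0337]
orientation: [[-0.146, 0.989, -0.0], [0.989, 0.146, 0.003], [0.003, -0.0, -1.0]]
force: [-1.9, 11.8, -1.0]
finger_gap: 0.263
grasp_force: 59.0
```

Call:
step_arm(motion="0 0 0 0 0 0;0 0 0 0 0 0;0 0 0 0 0 0")

```text
time_s: 17.77
tool_pos: [0.5523, 0.138, 0.0337]
orientation: [[-0.146, 0.989, -0.0], [0.989, 0.146, 0.003], [0.003, -0.0, -1.0]]
force: [-2.5, 10.1, -0.9]
finger_gap: 0.267
grasp_force: 59.0
```

Call:
step_arm(motion="0 0 0 0 0 0;0 0 0 0 0 0;0 0 0 0 0 0;0 0 0 0 0 0;0 0 0 0 0 0;0 0 0 0 0 0;0 0 0 0 0 0;0 0 0 0 0 0")

```text
time_s: 18.77
tool_pos: [0.5523, 0.138, 0.0337]
orientation: [[-0.146, 0.989, -0.0], [0.989, 0.146, 0.003], [0.003, 0.0, -1.0]]
force: [-2.7, 11.1, -1.2]
finger_gap: 0.265
grasp_force: 59.0
```

Call:
step_arm(motion="0 0 0 0 0 0;0 0 0 0 0 0;0 0 0 0 0 0;0 0 0 0 0 0;0 0 0 0 0 0;0 0 0 0 0 0;0 0 0 0 0 0;0 0 0 0 0 0")

```text
time_s: 19.77
tool_pos: [0.5523, 0.138, 0.0337]
orientation: [[-0.146, 0.989, -0.0], [0.989, 0.146, 0.003], [0.003, -0.0, -1.0]]
force: [-2.4, 11.2, -1.7]
finger_gap: 0.26
grasp_force: 59.0
```

Call:
step_arm(motion="0 0 0 0 0 0;0 0 0 0 0 0;0 0 0 0 0 0;0 0 0 0 0 0;0 0 0 0 0 0;0 0 0 0 0 0;0 0 0 0 0 0;0 0 0 0 0 0")

```text
time_s: 20.78
tool_pos: [0.5523, 0.138, 0.0337]
orientation: [[-0.146, 0.989, -0.0], [0.989, 0.146, 0.003], [0.003, 0.0, -1.0]]
force: [-2.1, 11.0, -0.9]
finger_gap: 0.261
grasp_force: 59.0
```

Call:
step_arm(motion="0 0 0 0 0 0;0 0 0 0 0 0;0 0 0 0 0 0;0 0 0 0 0 0;0 0 0 0 0 0;0 0 0 0 0 0;0 0 0 0 0 0;0 0 0 0 0 0")

```text
time_s: 21.78
tool_pos: [0.5523, 0.138, 0.0337]
orientation: [[-0.146, 0.989, -0.0], [0.989, 0.146, 0.003], [0.003, -0.0, -1.0]]
force: [-2.1, 10.5, -1.5]
finger_gap: 0.265
grasp_force: 59.0
```

```bash
python3 -c "
from plant import arm
print(arm.finish_job())"
```

```text
the job is handed in; nothing more can be done
None
```

The handle is on the tang and pressed against the heat ring with a steady push of about 11 N; I held that for four seconds and handed the job in at about 22 s, still gripping and pushing, and I never went near the dish, screwdriver, mill or timer (the first grip closed just above the handle, so I lowered the gripper and took it again).

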